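# Load the pad and the ballast plate on the microphone stand's two pins

## Robot

A 6-joint arm with a two-finger parallel gripper is mounted at the origin on the work surface. World frame = base frame: x ahead of the robot, y to its left, z up, the work surface at z = 0. Lengths are in m, angles in rad, forces in N, time in s.
With the tool pointing down it reaches from about 0.35 to 0.775 m from the base axis. Payload 7.3 kg.
Tool frame: the origin (TCP) lies on the centre line of the jaws, within the pads' length; the fingertips stand tip_reach ahead of it and the grasp point (between the pads) lies 6 mm ahead of it (tip_reach is the distance from the TCP to the fingertips, in m); x points along the fingers, y is the direction in which the jaws open and shut, and the axes are right-handed (so a half turn about x gives the same grasp; the last joint's range is limited). The gripper opens to 92 mm and grips with 3 to 60 N. Pads are 19 mm wide; open, the fingers measure 130 mm over their backs; the gripper's body (75 mm by 190 mm) begins 47 mm behind the grasp point.
Start: joints at [0.997, 0.342, 1.524, -0, 1.275, -0.146], TCP at [0.218, 0.478, 0.252] pointing down, gripper open.
Joint ranges: [-2.53, 2.53], [-0.77, 2.02], [0.04, 2.7], [-1, 4.14], [0.28, 2.66], [-3.11, 3.11]. Speed limits (rad/s): [2.57, 2.57, 3.14, 3.14, 3.14, 3.14].

## Interface

Orientations are given as [roll, pitch, yaw] about the fixed x, y, z axes, in that order (R = Rz(yaw) Ry(pitch) Rx(roll)).
In Python, from cell import observe, read_camera, get_calibration, hand_in, tip_reach gives the robot as it stands. The module is installed in compiled form; this text tells all that it offers.
- The arm moves only by the shell command python3 -m crank 'ROWS' [FORCE]. ROWS is JSON, a list of rows, each an object of numbers: "fingers": the opening, from -1 (shut) to 1 (fully open); "tx", "ty", "tz": the shift along the tool's x, y, z in units of 40 mm (1.0 is 40 mm); "roll": the turn about the tool's x in units of 10 degrees (1.0 is 10 degrees). In form: [{"fingers": .., "tx": .., "ty": .., "tz": .., "roll": ..}, ...]. A call has exactly 8 rows; each row is the pose to reach, as a shift and turn from the pose commanded when the call began, along the tool's axes at that moment; what a row does not reach only later rows make up. A row lasts 1/8 s, in which the tool goes at most 62.5 mm and 10.7 degrees, less where a joint would pass 70% of its speed; a pose out of reach is approached as far as the arm can. A call with a gripper value outside its range is refused whole. The fingers move at their own pace and stop on an object; FORCE is the grip in N (left out, the last holds). Time passes only in rows, so rows that repeat a pose let the fingers close, or fill a call up. It gives the time, the measured TCP pose, the force and the opening at its end, in the units of the state.
- observe(): the state, without advancing time (a new reading comes with each control period).
- read_camera(name): name is "scene" or "top" or "wrist"; returns (picture, depth): 400x640x3 uint8, red, green, blue; 400x640 float32, m along the optical axis (not along the pixel's ray), 0 where there is no reading.
- get_calibration(name): a dict with "vertical_fov" (degrees; the focal length in pixels is half the picture's height over the tangent of half this angle, whatever the lens; pixels are square), "cx", "cy" (the principal point, pixels), "dist_coeffs" ([k1, k2, p1, p2, k3] as OpenCV has them; the pictures are not rectified), "pose" (4x4, takes a point from camera to world coordinates); the wrist camera has in their place "T_tool_cam" (4x4, takes a point from camera to tool coordinates, whose origin is the TCP and whose axes are the tool frame's). Camera axes: x right, y down, z forward; pixel columns grow to the right and rows downward; lengths in m; the calibration is good to about 2 mm. A picture is of the moment at which its call begins: read the wrist's pose just before it. get_calibration takes no time and is no camera call.
- hand_in(): hands the job in, once; it reports no verdict.
The state is a dict: "time": time; "qpos": joint angles; "qvel": joint speeds; "joint_efforts": joint torques, N m; "tool_pos": TCP position; "tool_rot": TCP orientation; "contact_force": force on the tool from outside, world axes, zero at the start; "torque": the same for the moment, N m; "opening": finger opening in m.
Only numpy, scipy, OpenCV 4.12 (cv2) and the standard library are available. Lean on these libraries where they do the work, as an engineer would, in place of code of your own. Each camera call takes 0.05 s, during which the arm holds its last target. There are 200 camera calls.

## Task

Load the microphone stand's red carrier: thread the blue pad over both of its pins until it is fully home, flat on the carrier, then thread the steel ballast plate over the same two pins so that it lies flat on the pad. The carrier can be clamped at different angles about the tall pin, so find the short pin by sight or by feel. Let go of both parts at the end and leave the other things on the desk where they are.

Things in the scene. Friction and masses are not known exactly. Their poses are not given: they have to be found in the camera images.
- pad: blue hard plastic pad, flat, 150 x 56 x 8 mm, about 90 g, lying loose on the desk; the origin is the centre of the underside, x along its length, y along its width, z up as it lies. Two through holes of 15 mm diameter lie on the long axis, 55 mm either side of the centre (110 mm apart). A half turn about z gives the same shape.
- pad_a (a point): centre of the pad's hole on its -x side, at the underside
- pad_b (a point): centre of the pad's hole on its +x side, at the underside
- ballast: bare steel ballast plate, flat, 150 x 56 x 8 mm, about 450 g, lying loose on the desk; the origin is the centre of the underside, x along its length, y along its width, z up as it lies. Two through holes of 15 mm diameter lie on the long axis, 55 mm either side of the centre (110 mm apart). A half turn about z gives the same shape.
- ballast_a (a point): centre of the ballast plate's hole on its -x side, at the underside
- ballast_b (a point): centre of the ballast plate's hole on its +x side, at the underside
- stand: fixed microphone stand; origin on the desk under the tall pin's axis. Dark foot 12 mm thick (x -55 to 145, y -65 to 180 mm, narrow beyond 85). On it lies the red carrier bar, pointing roughly along the stand's +x but clamped about the tall pin at an unreported angle, up to 0.3 rad either way from +x. Nothing on the stand gives way.
- seat (a point): top face of the red carrier on the tall pin's axis, 20 mm above the desk. The carrier is 36 mm wide under a part's middle, so fingers pass beside it. Near each end a pair of lips, 61 mm clear between them, rises 5 mm over the seat; they flank a part that is fully home. The short pin stands on the carrier 110 mm from the tall pin's axis.
- tall_pin (a point): top of the stand's tall pin, on its axis, 70 mm above the desk. The short pin ends 48 mm above the desk. Both are vertical steel pins 12 mm in diameter, the top 8 mm tapering to 4 mm.
- column (a point): top of the stand's column (16 mm thick, 36 mm at its foot), 120 mm above the desk; from it a gooseneck microphone reaches 155 mm further to the stand's +y, up to 205 mm above the desk
- bracket: small yellow bracket, 85 x 35 x 6 mm with two small holes; not part of the job, leave it
- phone_a: black phone, 150 x 72 x 9 mm; leave it
- phone_b: silver-edged phone, 150 x 72 x 9 mm; leave it
- mouse: black computer mouse, about 80 x 60 x 35 mm; leave it
- mug: white mug, 80 mm across, 95 mm high; leave it
- headphones: black headphones with a brass-coloured band, lying flat, about 255 x 190 x 32 mm; leave them
There are look-alikes about, which are no part of the job. Of the things shaped like the ballast, the steel one is meant.

How it is judged:
By the outcome, as a careful person would: the job done as asked, in the order asked, and still so for the second after the job is handed in, with the robot touching nothing.
It also fails if it takes over 69 s, if anything falls off the work surface, if the arm or the gripper's body presses on something with over 40 N, if the wrist force passes 120 N, or if a joint passes its speed limit or range.

## Working session

There is one attempt and no reset: what is moved stays moved. The work goes in short steps, Python scripts to look and compute and a shell command to move; the robot and the scene stay as the last step left them, time stands still between calls to the robot, and variables do not carry over. Pictures are saved under pics/ and viewed, about 8 in all and at most 12, crops included, and the job is handed in when it is done.

```bash
mkdir -p pics
cat > h.py <<'E'
import numpy as np, cv2
from cell import *
from scipy.spatial.transform import Rotation as Ro
def K(c,h=400):
    f=h/2/np.tan(np.radians(c["vertical_fov"])/2); return np.array([[f,0,c["cx"]],[0,f,c["cy"]],[0,0,1]])
def toolT():
    s=observe(); T=np.eye(4); T[:3,:3]=Ro.from_euler('xyz',s["tool_rot"]).as_matrix(); T[:3,3]=s["tool_pos"]; return T
def snap(n):
    T=toolT(); im,d=read_camera(n); c=get_calibration(n)
    P=np.array(c["pose"]) if "pose" in c else T@np.array(c["T_tool_cam"])
    return im,d,K(c),np.array(c["dist_coeffs"],float),P
def save(im,p): cv2.imwrite(p,cv2.cvtColor(im,cv2.COLOR_RGB2BGR))
def onplane(uv,k,dc,P,z):
    uv=np.array(uv,float).reshape(-1,1,2); n=cv2.undistortPoints(uv,k,dc).reshape(-1,2)
    r=np.c_[n,np.ones(len(n))]@P[:3,:3].T; o=P[:3,3]
    return o+r*((z-o[2])/r[:,2])[:,None]
def proj(X,k,dc,P):
    Q=np.linalg.inv(P); return cv2.projectPoints(np.array(X,float).reshape(-1,3),cv2.Rodrigues(Q[:3,:3])[0],Q[:3,3],k,dc)[0].reshape(-1,2)
E
python3 - <<'E'
from h import *
print(tip_reach, observe())
for n in ("top","scene"):
    r=snap(n); save(r[0],f"pics/{n}0.png"); np.savez(f"{n}0.npz",im=r[0],d=r[1],k=r[2],dc=r[3],P=r[4]); print(n,r[2:],)
print(get_calibration("wrist"))
E
```

```text
0.025 {'time': 0.0, 'qpos': array([ 9.96971788e-01,  3.42734624e-01,  1.52503479e+00, -3.86708951e-05,
        1.27538276e+00, -1.46009537e-01]), 'qvel': array([-2.89698692e-05, -2.50998368e-05, -7.13802070e-04,  3.57576145e-04,
       -1.20842660e-03, -1.01704929e-03]), 'joint_efforts': array([-9.92117066e-06, -4.31260514e+01, -2.44213378e+01,  7.18127307e-02,
        5.61614684e-02, -1.50177661e-04]), 'tool_pos': array([0.2176031 , 0.47736934, 0.25103255]), 'tool_rot': array([-1.69309907,  1.56923637, -2.12090278]), 'contact_force': array([-0.75769513, -0.27036687,  0.51964488]), 'torque': array([ 0.00667493, -0.02116317,  0.01698153]), 'opening': 0.09206925837465385}
top (array([[438.94095416,   0.        , 317.28043398],
       [  0.        , 438.94095416, 198.09548943],
       [  0.        ,   0.        ,   1.        ]]), array([-0.0185754,  0.       ,  0.       ,  0.       ,  0.       ]), array([[-0.04398178, -0.97612059,  0.21273034,  0.20858057],
       [-0.99900623,  0.04451128, -0.00230195, -0.02276611],
       [-0.00722192, -0.21262018, -0.97710823,  1.41541586],
       [ 
[... 357 characters left out ...]
121, -0.45814233,  0.33971408, -0.65211131],
       [ 0.01285121, -0.58060508, -0.8140839 ,  1.55272693],
       [ 0.        ,  0.        ,  0.        ,  1.        ]]))
{'vertical_fov': 62.098774268729585, 'cx': 320.3156710241321, 'cy': 194.9493910210282, 'dist_coeffs': array([-0.06543599,  0.        ,  0.        ,  0.        ,  0.        ]), 'T_tool_cam': array([[-2.70769972e-04, -2.49097751e-01,  9.68478310e-01,
        -1.33542426e-01],
       [ 9.99999912e-01,  2.41603679e-04,  3.41724618e-04,
         5.75367560e-04],
       [-3.19110756e-04,  9.68478318e-01,  2.49097664e-01,
        -6.75670584e-02],
       [ 0.00000000e+00,  0.00000000e+00,  0.00000000e+00,
         1.00000000e+00]])}
```

View pics/top0.png

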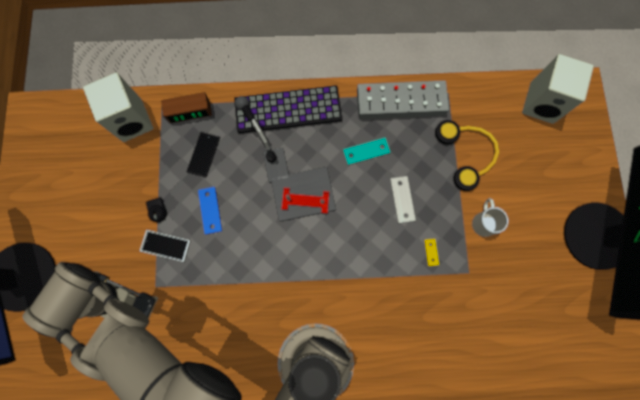

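View pics/scene0.png

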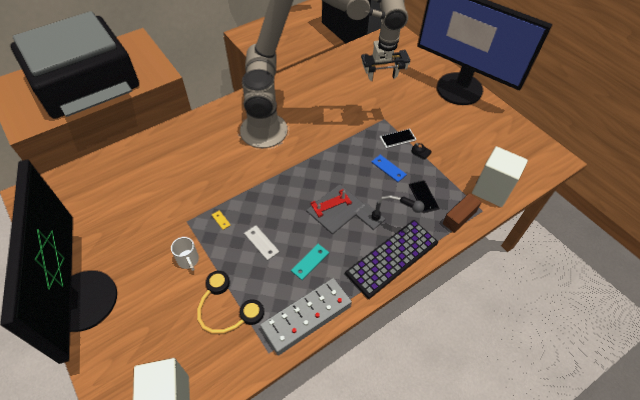

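The top view shows the blue pad at (209,210) and the stand with its red carrier at (305,200). The column is at (272,160), with the gooseneck running to (247,108). 
- **Could be taken for the ballast:** the pale plate at (402,199) and the teal plate at (367,151). Going by "steel", I pick the pale one, to be checked in a crop.
- **Could be taken for the pad:** the teal plate, and the phones at (203,155) and (165,246). Blue means (209,210).

```bash
cat >> h.py <<'E'
def big(m): 
    cs=cv2.findContours(m.astype(np.uint8),0,2)[0]; return max(cs,key=cv2.contourArea)
def plate(m,k,dc,P,z):
    "outline -> centre, yaw of long axis, sizes on plane z"
    w=onplane(big(m).reshape(-1,2),k,dc,P,z)[:,:2]
    (c,s,a)=cv2.minAreaRect((w*1000).astype(np.float32)); a=np.radians(a)
    if s[0]<s[1]: s=s[::-1]; a+=np.pi/2
    return np.array(c)/1000,(a+np.pi/2)%np.pi-np.pi/2,np.array(s)
E
python3 - <<'E'
from h import *
for n in ("top","scene"):
    z=np.load(n+"0.npz"); im,k,dc,P=z["im"],z["k"],z["dc"],z["P"]
    hsv=cv2.cvtColor(im,cv2.COLOR_RGB2HSV); H,S,V=[hsv[...,i].astype(int) for i in range(3)]
    print(n,"blue",plate((abs(H-108)<10)&(S>150)&(V>120),k,dc,P,.008))
    print("teal",plate((abs(H-87)<8)&(S>120)&(V>90),k,dc,P,.008))
    box=np.zeros(H.shape,bool); 
    if n=="top": box[160:240,370:430]=1
    else: box[215:270,235:290]=1
    m=box&(S<50)&(V>130); print("pale",plate(m,k,dc,P,.008), im[m].mean(0))
    m=((H<8)|(H>172))&(S>150)&(V>90)
    if n=="top": m[:170]=0
    else: m[:180]=0; m[230:]=0
    print("red",plate(m,k,dc,P,.022))
    print("foot col", onplane([[272,160],[290,200]],k,dc,P,.012) if n=="top" else "")
z=np.load("top0.npz")["im"]; s=np.load("scene0.npz")["im"]
f=lambda a:cv2.resize(a,(390,390),interpolation=cv2.INTER_CUBIC)
save(np.hstack([f(z[130:235,340:445]),f(z[130:235,240:345])]),"pics/crop1.png")
E
```

```text
top blue (array([0.4914397 , 0.32798746]), np.float64(0.1508859022875355), array([149.87188721,  55.73223877]))
teal (array([ 0.67054456, -0.1975986 ]), np.float64(-1.3356246217339316), array([152.82711792,  59.66981125]))
pale (array([ 0.50013153, -0.30512415]), np.float64(0.08750926798972603), array([154.25718689,  59.5155983 ])) [183.38888889 185.07530864 171.88518519]
red (array([0.50668771, 0.01419196]), np.float64(1.440334456578531), array([148.84846497,  72.88658905]))
foot col [[0.65105954 0.11923683 0.012     ]
 [0.51181998 0.06334757 0.012     ]]
scene blue (array([0.49162006, 0.32508524]), np.float64(0.16081894387655638), array([151.07849121,  57.19534302]))
teal (array([ 0.66972394, -0.20056653]), np.float64(-1.335651985714132), array([151.09771729,  56.15397644]))
pale (array([ 0.49739899, -0.30709427]), np.float64(0.08961365627121465), array([154.49882507,  58.69137955])) [204.54477612 200.28171642 191.5391791 ]
red (array([0.5065199 , 0.00962361]), np.float64(1.4470086045863786), array([149.17379761,  76.01210022]))
foot col
```

View pics/crop1.png

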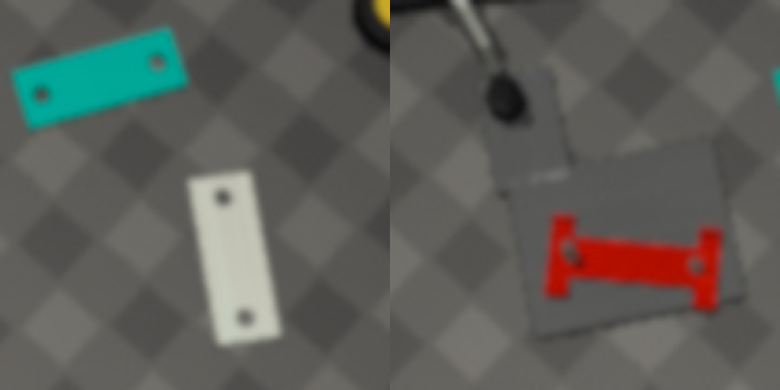

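The crop shows a pale, bare-metal plate with holes at crop (223,197) and (245,317), next to a teal painted one. The pale plate is the ballast. The tall pin is at the carrier's left end, crop (570,250), and the short pin at (697,265). Next I hover over the stand for a wrist look.

```bash
cat >> h.py <<'E'
def delta(pos,yaw_long,flip=None):
    "units to move so TCP at pos, tool z (long axis of plate) along yaw_long mod pi"
    T=toolT(); R=T[:3,:3]; d=R.T@(np.array(pos)-T[:3,3])/.04
    g=R.T@np.array([np.cos(yaw_long),np.sin(yaw_long),0]); a=np.degrees(np.arctan2(-g[1],g[2]))
    opts=[(a+180*i+180)%360-180 for i in (0,1)]
    print("t=",T[:3,3].round(4),"tx,ty,tz",d.round(3),"roll opts",[round(o/10,3) for o in opts],"q6",observe()["qpos"][5].round(3),"F",observe()["contact_force"].round(1),"time",observe()["time"])
E
python3 - <<'E'
from h import *
T=toolT(); print(T.round(3))
delta([.507,.012,.25],1.443)
E
```

```text
[[-0.001  0.415  0.91   0.218]
 [-0.001  0.91  -0.415  0.477]
 [-1.    -0.001 -0.     0.251]
 [ 0.     0.     0.     1.   ]]
t= [0.2176 0.4774 0.2511] tx,ty,tz [ 0.036 -7.585 11.41 ] roll opts [np.float64(-10.719), np.float64(7.281)] q6 -0.146 F [0.  0.7 0.2] time 0.1
```

```bash
python3 -m crank '[{"fingers":1,"tx":0,"ty":-1,"tz":1.5,"roll":1},{"fingers":1,"tx":0,"ty":-1.9,"tz":2.9,"roll":2},{"fingers":1,"tx":0,"ty":-2.8,"tz":4.2,"roll":3},{"fingers":1,"tx":0,"ty":-3.7,"tz":5.6,"roll":4},{"fingers":1,"tx":0,"ty":-4.6,"tz":6.9,"roll":5},{"fingers":1,"tx":0,"ty":-5.5,"tz":8.3,"roll":6},{"fingers":1,"tx":0,"ty":-6.4,"tz":9.7,"roll":7},{"fingers":1,"tx":0,"ty":-7.2,"tz":10.9,"roll":7.3}]'
python3 -m crank '[{"fingers":1,"tx":0,"ty":0,"tz":0,"roll":0},{"fingers":1,"tx":0,"ty":0,"tz":0,"roll":0},{"fingers":1,"tx":0,"ty":0,"tz":0,"roll":0},{"fingers":1,"tx":0,"ty":0,"tz":0,"roll":0},{"fingers":1,"tx":0,"ty":0,"tz":0,"roll":0},{"fingers":1,"tx":0,"ty":0,"tz":0,"roll":0},{"fingers":1,"tx":0,"ty":0,"tz":0,"roll":0},{"fingers":1,"tx":0,"ty":0,"tz":0,"roll":0}]'
python3 - <<'E'
from h import *
r=snap("wrist"); save(r[0],"pics/w1.png"); np.savez("w1.npz",im=r[0],d=r[1],k=r[2],dc=r[3],P=r[4]); print(r[4].round(3))
delta([.4915,.3265,.15],.156)
E
```

```text
time: 1.1
tool_pos: [0.4837, 0.052, 0.2516]
tool_rot: [-2.496, 1.57, 2.082]
contact_force: [0.3, 1.7, 0.5]
opening: 0.0916
time: 2.1
tool_pos: [0.483, 0.0539, 0.2517]
tool_rot: [2.856, 1.571, 1.154]
contact_force: [-0.4, 0.4, -0.1]
opening: 0.092
[[ 0.991 -0.126 -0.033  0.491]
 [-0.13  -0.96  -0.247  0.121]
 [-0.001  0.249 -0.968  0.385]
 [ 0.     0.     0.     1.   ]]
t= [0.483  0.0539 0.2517] tx,ty,tz [ 2.543 -0.682 -6.785] roll opts [np.float64(-10.645), np.float64(7.355)] q6 0.084 F [0.6 0.1 0.6] time 2.15
```

View pics/w1.png

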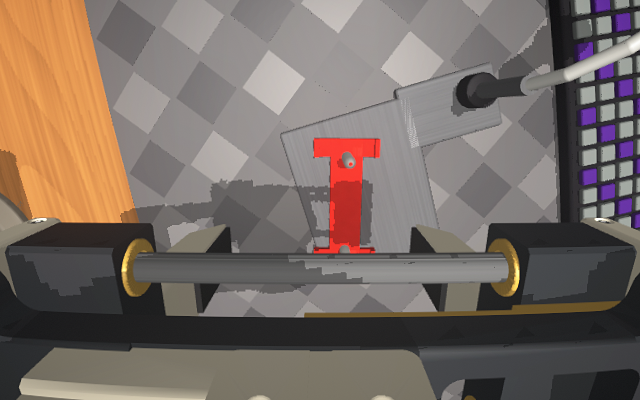

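The wrist view shows the tall pin at (348,159), and the short pin at (345,248) half hidden by the gripper. I back off about 75 mm so both pins are clear.

```bash
python3 -m crank '[{"fingers":1,"tx":0,"ty":0,"tz":-1.4,"roll":0},{"fingers":1,"tx":0,"ty":0,"tz":-1.9,"roll":0},{"fingers":1,"tx":0,"ty":0,"tz":-1.9,"roll":0},{"fingers":1,"tx":0,"ty":0,"tz":-1.9,"roll":0},{"fingers":1,"tx":0,"ty":0,"tz":-1.9,"roll":0},{"fingers":1,"tx":0,"ty":0,"tz":-1.9,"roll":0},{"fingers":1,"tx":0,"ty":0,"tz":-1.9,"roll":0},{"fingers":1,"tx":0,"ty":0,"tz":-1.9,"roll":0}]'
python3 - <<'E'
from h import *
r=snap("wrist"); im,d,k,dc,P=r; np.savez("w2.npz",im=im,d=d,k=k,dc=dc,P=P)
hsv=cv2.cvtColor(im,cv2.COLOR_RGB2HSV); H,S,V=[hsv[...,i].astype(int) for i in range(3)]
m=((H<8)|(H>172))&(S>150)&(V>60); m[:, :200]=0
c=big(m); x,y,w,h=cv2.boundingRect(c); print(x,y,w,h); print("red",plate(m,k,dc,P,.022))
x-=15;y-=15;w+=30;h+=30
crop=im[y:y+h,x:x+w]; s=min(780/w,580/h); print("scale",s,"off",x,y)
save(cv2.resize(crop,None,fx=s,fy=s,interpolation=cv2.INTER_CUBIC),"pics/w2c.png")
delta([.4915,.3265,.15],.156)
E
```

```text
time: 3.15
tool_pos: [0.493, 0.1291, 0.2518]
tool_rot: [2.287, 1.571, 0.585]
contact_force: [0.4, 0.2, 0.1]
opening: 0.0918
314 204 63 50
red (array([0.51181561, 0.05914344]), np.float64(-0.1359217499251919), array([71.66148376, 60.337677  ]))
scale 7.25 off 299 189
t= [0.493  0.1291 0.2518] tx,ty,tz [ 2.544 -0.683 -4.887] roll opts [np.float64(-10.646), np.float64(7.354)] q6 0.237 F [ 0.5 -0.5 -0.5] time 3.2
```

View pics/w2c.png

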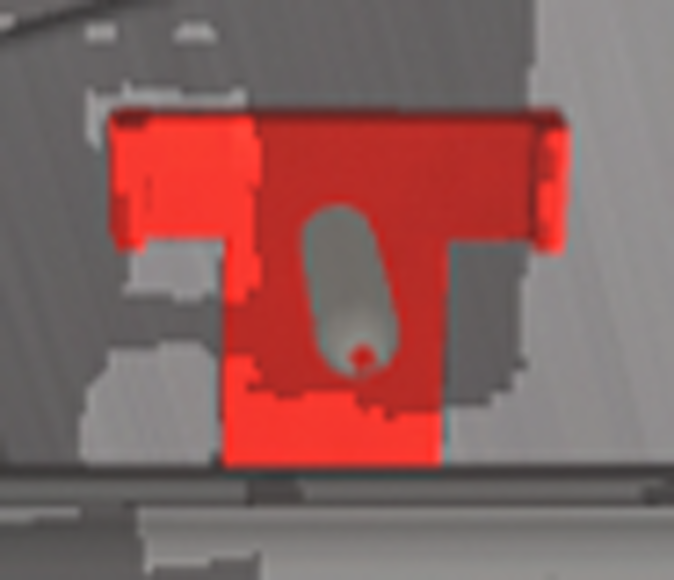

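The crop shows the tall pin's top at crop (362,357), but the short pin is now hidden. I moved the wrong way, so I go back past the first pose.

```bash
python3 -m crank '[{"fingers":1,"tx":0,"ty":0,"tz":1.4,"roll":0},{"fingers":1,"tx":0,"ty":0,"tz":2.8,"roll":0},{"fingers":1,"tx":0,"ty":0,"tz":3.4,"roll":0},{"fingers":1,"tx":0,"ty":0,"tz":3.4,"roll":0},{"fingers":1,"tx":0,"ty":0,"tz":3.4,"roll":0},{"fingers":1,"tx":0,"ty":0,"tz":3.4,"roll":0},{"fingers":1,"tx":0,"ty":0,"tz":3.4,"roll":0},{"fingers":1,"tx":0,"ty":0,"tz":3.4,"roll":0}]'
python3 - <<'E'
from h import *
r=snap("wrist"); im,d,k,dc,P=r; np.savez("w3.npz",im=im,d=d,k=k,dc=dc,P=P)
hsv=cv2.cvtColor(im,cv2.COLOR_RGB2HSV); H,S,V=[hsv[...,i].astype(int) for i in range(3)]
m=((H<8)|(H>172))&(S>150)&(V>60); m[:, :200]=0
c=big(m); x,y,w,h=cv2.boundingRect(c); print(x,y,w,h); print("red",plate(m,k,dc,P,.022))
x-=10;y-=10;w+=20;h+=20
crop=im[y:y+h,x:x+w]; s=min(780/w,590/h); print("scale",s,"off",x,y)
save(cv2.resize(crop,None,fx=s,fy=s,interpolation=cv2.INTER_CUBIC),"pics/w3c.png")
delta([.4915,.3265,.15],.156)
E
```

```text
time: 4.2
tool_pos: [0.4752, -0.0051, 0.2517]
tool_rot: [-2.792, 1.571, 1.79]
contact_force: [-0.2, 0.1, 0.4]
opening: 0.0917
314 81 69 138
red (array([0.50587189, 0.01284499]), np.float64(1.4364394503262354), array([150.34112549,  71.40100098]))
scale 3.7341772151898733 off 304 71
t= [ 0.4752 -0.0052  0.2517] tx,ty,tz [ 2.544 -0.676 -8.275] roll opts [np.float64(-10.641), np.float64(7.359)] q6 -0.042 F [0.2 0.5 0.2] time 4.25
```

View pics/w3c.png

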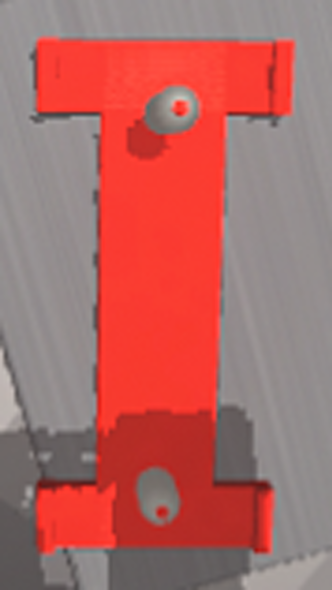

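Both pins are clear. The tall tip is at crop (180,107), full-frame (352,99.5), and the short tip at crop (161,513), full-frame (347,208). I cast the rays and compare across views.

Run:
```python
from h import *
L=lambda n:(lambda z:(z["im"],z["k"],z["dc"],z["P"]))(np.load(n+".npz"))
def dot(n,u,v,r=3):
    im=L(n)[0][v-r:v+r+1,u-r:u+r+1].astype(float); e=np.clip(im[...,0]-im[...,1]-40,0,None) 
    yy,xx=np.mgrid[-r:r+1,-r:r+1]; 
    print(n,(im[...,0]-im[...,1]).astype(int).tolist()) if 0 else None
    return [u+(e*xx).sum()/e.sum(), v+(e*yy).sum()/e.sum()]
f=lambda n,uv,z: onplane([uv],*L(n)[1:],z)[0].round(4)
s=3.734
uT3=[304+180/s-.5,71+107/s-.5]; uS3=[304+161/s-.5,71+513/s-.5]; uT2=[299+362/7.25-.5,189+357/7.25-.5]
print("dots",dot("w3",352,100,2),uT3,dot("w3",347,208,2),uS3,dot("w2",349,238,2),uT2)
T=f("w3",uT3,.07);S=f("w3",uS3,.048);print(T,S,f("w2",uT2,.07)); v=S-T; print(np.hypot(*v[:2]),np.arctan2(v[1],v[0]))
a=onplane([uT3],*L("w3")[1:],0)[0]; 
# predicted in top view
for n in("top0","scene0"):
  print(n,proj([T,S],*L(n)[1:]).round(1))
z=[]
for n,(x,y,w,h) in {"top0":(265,175,80,60),"scene0":(295,180,70,50)}.items():
    z.append(cv2.resize(L(n)[0][y:y+h,x:x+w],(390,290),interpolation=cv2.INTER_CUBIC))
```

```text
dots [np.float64(351.90124688279303), np.float64(99.43142144638404)] [351.705677557579, 99.15559721478307] [np.float64(346.98501872659176), np.float64(207.80774032459425)] [346.61730048205675, 207.88618103910017] [np.float64(348.94476744186045), np.float64(238.4205426356589)] [348.4310344827586, 237.74137931034483]
[0.5131 0.0678 0.07  ] [ 0.4978 -0.0417  0.048 ] [0.513  0.0675 0.07  ]
0.1105637372740267 -1.70962355220884
top0 [[287.3 195.8]
 [322.3 200.5]]
scene0 [[343.8 189.8]
 [318.7 203.2]]
```

Pin spacing comes out at 110.6 mm (should be 110), and the two views of the tall pin agree within 0.3 mm. Tall pin (0.5131, 0.0677), carrier yaw −1.7096, mid point (0.5055, 0.0131). Now I hover over the pad.

```bash
python3 -m crank '[{"fingers":1,"tx":0,"ty":-0.2,"tz":-1.4,"roll":1},{"fingers":1,"tx":0,"ty":-0.4,"tz":-2.8,"roll":2},{"fingers":1,"tx":0,"ty":-0.6,"tz":-4.2,"roll":3},{"fingers":1,"tx":0,"ty":-0.8,"tz":-5.6,"roll":4},{"fingers":1,"tx":0,"ty":-1,"tz":-7,"roll":5},{"fingers":1,"tx":0,"ty":-1.15,"tz":-8.13,"roll":6},{"fingers":1,"tx":0,"ty":-1.15,"tz":-8.13,"roll":7},{"fingers":1,"tx":0,"ty":-1.15,"tz":-8.13,"roll":7.36}]'
python3 -m crank '[{"fingers":1,"tx":0,"ty":0,"tz":0,"roll":0},{"fingers":1,"tx":0,"ty":0,"tz":0,"roll":0},{"fingers":1,"tx":0,"ty":0,"tz":0,"roll":0},{"fingers":1,"tx":0,"ty":0,"tz":0,"roll":0},{"fingers":1,"tx":0,"ty":0,"tz":0,"roll":0},{"fingers":1,"tx":0,"ty":0,"tz":0,"roll":0},{"fingers":1,"tx":0,"ty":0,"tz":0,"roll":0},{"fingers":1,"tx":0,"ty":0,"tz":0,"roll":0}]'
cat >> h.py <<'E'
def holes(mask,k,dc,P,z):
    "holes inside a filled plate mask, top-rim centres on plane z"
    c=big(mask); f=np.zeros(mask.shape,np.uint8); cv2.drawContours(f,[c],-1,1,-1)
    n,l,st,ce=cv2.connectedComponentsWithStats(((f==1)&~mask).astype(np.uint8))
    i=[j for j in range(1,n) if st[j,4]>60]; i.sort(key=lambda j:-st[j,4])
    uv=ce[i[:2]]; return uv.round(1),st[i[:4],4],onplane(uv,k,dc,P,z)
E
python3 - <<'E'
from h import *
r=snap("wrist"); im,d,k,dc,P=r; np.savez("w4.npz",im=im,d=d,k=k,dc=dc,P=P); save(im,"pics/w4.png")
hsv=cv2.cvtColor(im,cv2.COLOR_RGB2HSV); H,S,V=[hsv[...,i].astype(int) for i in range(3)]
m=(abs(H-108)<12)&(S>120)&(V>60)
c,yaw,s=plate(m,k,dc,P,.008); print(c,yaw,s)
uv,ar,X=holes(m,k,dc,P,.008); print(uv.tolist(),ar,X,np.hypot(*(X[1]-X[0])[:2]),X.mean(0))
delta([*c,.15],yaw)
E
```

```text
time: 5.25
tool_pos: [0.4716, 0.3239, 0.2513]
tool_rot: [0.291, 1.57, -2.698]
contact_force: [-0.8, -0.1, 0.2]
opening: 0.0917
time: 6.25
tool_pos: [0.4721, 0.3228, 0.2517]
tool_rot: [-2.495, 1.571, 0.802]
contact_force: [-0.2, -0.4, -0.4]
opening: 0.0917
[0.48954803 0.32748373] 0.15737489402059546 [149.6290741   56.41163635]
[[319.2, 104.0], [319.8, 199.6]] [139 109] [[0.54342724 0.33636356 0.008     ]
 [0.43577495 0.31889254 0.008     ]] 0.10906076795224405 [0.48960109 0.32762805 0.008     ]
t= [0.4721 0.3228 0.2517] tx,ty,tz [ 2.543 -0.047 -0.449] roll opts [np.float64(17.988), np.float64(-0.012)] q6 1.881 F [ 0.1 -0.1  0.4] time 6.3
```

The pad measures 149.6 × 56.4 mm with holes 109 mm apart, and the outline and holes give the same centre. I descend and grip.

```bash
python3 -m crank '[{"fingers":1,"tx":1.2,"ty":-0.05,"tz":-0.45,"roll":0},{"fingers":1,"tx":2.5,"ty":-0.05,"tz":-0.45,"roll":0},{"fingers":1,"tx":3.8,"ty":-0.05,"tz":-0.45,"roll":0},{"fingers":1,"tx":4.7,"ty":-0.05,"tz":-0.45,"roll":0},{"fingers":1,"tx":5.2,"ty":-0.05,"tz":-0.45,"roll":0},{"fingers":1,"tx":5.5,"ty":-0.05,"tz":-0.45,"roll":0},{"fingers":1,"tx":5.62,"ty":-0.05,"tz":-0.45,"roll":0},{"fingers":1,"tx":5.62,"ty":-0.05,"tz":-0.45,"roll":0}]'
python3 -m crank '[{"fingers":-1,"tx":0,"ty":0,"tz":0,"roll":0},{"fingers":-1,"tx":0,"ty":0,"tz":0,"roll":0},{"fingers":-1,"tx":0,"ty":0,"tz":0,"roll":0},{"fingers":-1,"tx":0,"ty":0,"tz":0,"roll":0},{"fingers":-1,"tx":0,"ty":0,"tz":0,"roll":0},{"fingers":-1,"tx":0,"ty":0,"tz":0,"roll":0},{"fingers":-1,"tx":0,"ty":0,"tz":0,"roll":0},{"fingers":-1,"tx":0,"ty":0,"tz":0,"roll":0}]' 25
python3 -c "
from h import *
T=toolT();print(T.round(4))
delta([.5055,.0131,.12],-1.7096)"
```

```text
time: 7.3
tool_pos: [0.4899, 0.3278, 0.0274]
tool_rot: [-2.78, 1.57, 0.517]
contact_force: [0.2, 0.0, -0.1]
opening: 0.0919
time: 8.3
tool_pos: [0.4896, 0.3276, 0.0271]
tool_rot: [-2.887, 1.571, 0.409]
contact_force: [-0.5, -0.8, 2.6]
opening: 0.0558
[[ 2.000e-04  1.546e-01 -9.880e-01  4.896e-01]
 [ 1.000e-04 -9.880e-01 -1.546e-01  3.276e-01]
 [-1.000e+00 -0.000e+00 -2.000e-04  2.710e-02]
 [ 0.000e+00  0.000e+00  0.000e+00  1.000e+00]]
t= [0.4896 0.3276 0.0271] tx,ty,tz [-2.324  7.829  0.823] roll opts [np.float64(-7.316), np.float64(10.684)] q6 1.875 F [-0.5 -0.8  2.6] time 8.3
```

```bash
python3 -m crank '[{"fingers":-1,"tx":-1.2,"ty":0,"tz":0,"roll":0},{"fingers":-1,"tx":-2.5,"ty":0.3,"tz":0,"roll":-1},{"fingers":-1,"tx":-2.6,"ty":1.7,"tz":0.2,"roll":-2},{"fingers":-1,"tx":-2.6,"ty":3.1,"tz":0.4,"roll":-3},{"fingers":-1,"tx":-2.6,"ty":4.5,"tz":0.6,"roll":-4},{"fingers":-1,"tx":-2.6,"ty":5.9,"tz":0.82,"roll":-5},{"fingers":-1,"tx":-2.6,"ty":7.2,"tz":0.82,"roll":-6},{"fingers":-1,"tx":-2.6,"ty":7.83,"tz":0.82,"roll":-7}]'
python3 -m crank '[{"fingers":-1,"tx":0,"ty":0,"tz":0,"roll":-0.316},{"fingers":-1,"tx":0,"ty":0,"tz":0,"roll":-0.316},{"fingers":-1,"tx":0,"ty":0,"tz":0,"roll":-0.316},{"fingers":-1,"tx":0,"ty":0,"tz":0,"roll":-0.316},{"fingers":-1,"tx":0,"ty":0,"tz":0,"roll":-0.316},{"fingers":-1,"tx":0,"ty":0,"tz":0,"roll":-0.316},{"fingers":-1,"tx":0,"ty":0,"tz":0,"roll":-0.316},{"fingers":-1,"tx":0,"ty":0,"tz":0,"roll":-0.316}]'
python3 - <<'E'
from h import *
delta([.5055,.0131,.12],-1.7096)
im,d,k,dc,P=snap("wrist"); np.savez("w5.npz",im=im,d=d,k=k,dc=dc,P=P)
T=toolT(); z=T[2,3]-.027
hsv=cv2.cvtColor(im,cv2.COLOR_RGB2HSV); H,S,V=[hsv[...,i].astype(int) for i in range(3)]
m=(abs(H-108)<12)&(S>120)&(V>60)
print(plate(m,k,dc,P,z+.008)); uv,ar,X=holes(m,k,dc,P,z+.008); print(uv.tolist(),ar,X)
print("opening",observe()["opening"])
save(im,"pics/w5.png")
E
```

```text
time: 9.3
tool_pos: [0.5056, 0.0108, 0.1307]
tool_rot: [2.069, 1.571, 0.308]
contact_force: [-0.5, -0.3, -0.5]
opening: 0.0554
time: 10.3
tool_pos: [0.5056, 0.0131, 0.1309]
tool_rot: [2.33, 1.571, 0.619]
contact_force: [-0.6, -0.3, -0.4]
opening: 0.0554
t= [0.5056 0.0131 0.1309] tx,ty,tz [ 0.273 -0.002  0.   ] roll opts [np.float64(-0.006), np.float64(17.994)] q6 0.014 F [-0.6 -0.3 -0.4] time 10.3
(array([0.51005222, 0.04997276]), np.float64(1.4311232481582192), array([77.36844635, 56.69498062]))
[[320.0, 135.0]] [803] [[0.51270476 0.06906552 0.11191753]]
opening 0.05559127394939237
```

View pics/w5.png

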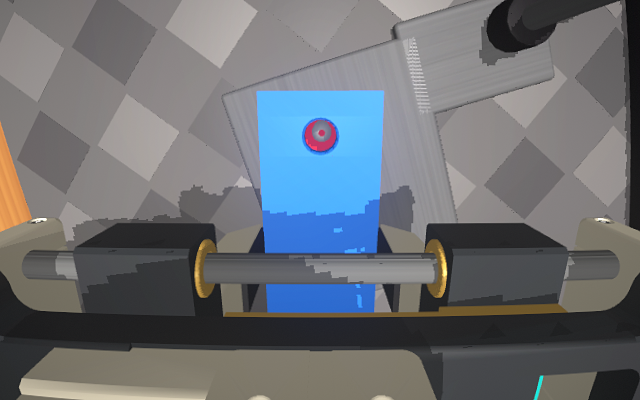

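The picture shows the pad squarely held along the carrier, with the tall pin's red-dotted tip visible through its hole at about (321,133). I check the pin's predicted pixel before lowering.

Run:
```python
from h import *
z=np.load("w5.npz"); im,k,dc,P=[z[n] for n in("im","k","dc","P")]
c=im[110:160,295:345].astype(int); hsv=cv2.cvtColor(im,cv2.COLOR_RGB2HSV)[110:160,295:345].astype(int)
print("pred tip",proj([[.5131,.0677,.07]],k,dc,P),"pred hole rim centre if pad exact",proj([[.5131,.0677,.112],[.5131,.0677,.104]],k,dc,P))
bright=(abs(hsv[...,0]-105)<12)&(hsv[...,2]>200)
inv=(~bright).astype(np.uint8); n,l,st,ce=cv2.connectedComponentsWithStats(inv); j=l[25,25]; print("rim incl. bore",ce[j]+[295,110],st[j])
g=c[20:27,23:32]; print((g[...,0]-g[...,1]))
```

```text
pred tip [[321.07688289 131.95094668]] pred hole rim centre if pad exact [[321.23805297 137.94147781]
 [321.20096772 136.56270362]]
rim incl. bore [320.14588235 135.49882353] [  9  10  33  32 850]
[[  0  46 108 150 139  83  15  -6  -3]
 [ 22 131 145 141 143 136  81   4  -5]
 [ 62 149 141 139 139 144 123  25  -5]
 [ 88 149 141 139 139 143 118   9  -4]
 [ 50 117 146 144 142 140  89 -12  -4]
 [  0  47 118 134 128  99  28  -7  -4]
 [ -3   0  42  54  51  31  -9  -4  -3]]
```

The hole sits about 1.2 mm beyond the pin and 0.5 mm to the side. I trim by that amount and lower the pad onto the tall pin.

```bash
python3 -m crank '[{"fingers":-1,"tx":0.2,"ty":0.012,"tz":0.025,"roll":0},{"fingers":-1,"tx":0.5,"ty":0.012,"tz":0.025,"roll":0},{"fingers":-1,"tx":0.7,"ty":0.012,"tz":0.025,"roll":0},{"fingers":-1,"tx":0.85,"ty":0.012,"tz":0.025,"roll":0},{"fingers":-1,"tx":1,"ty":0.012,"tz":0.025,"roll":0},{"fingers":-1,"tx":1.1,"ty":0.012,"tz":0.025,"roll":0},{"fingers":-1,"tx":1.2,"ty":0.012,"tz":0.025,"roll":0},{"fingers":-1,"tx":1.2,"ty":0.012,"tz":0.025,"roll":0}]'
python3 - <<'E'
from h import *
im,d,k,dc,P=snap("wrist"); np.savez("w6.npz",im=im,d=d,k=k,dc=dc,P=P)
s=observe(); print(s["contact_force"],s["torque"],s["tool_pos"])
save(cv2.resize(im[60:220,220:420],(800,640))[:600],"pics/w6.png")
E
```

```text
time: 11.35
tool_pos: [0.5058, 0.012, 0.0827]
tool_rot: [-1.815, 1.57, 2.758]
contact_force: [-0.4, -0.3, -0.7]
opening: 0.0555
[ 0.05772709  0.33691173 -0.08495432] [-0.0979348   0.07281058 -0.01024127] [0.50593308 0.01206468 0.08291324]
```

View pics/w6.png

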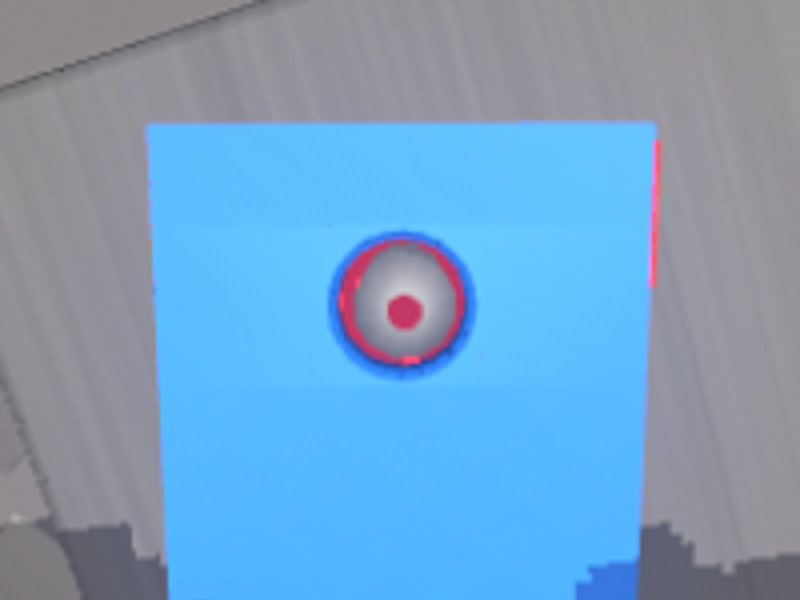

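The pin, with its red-dotted tip at crop (405,312), is inside the hole all round and there is no contact force. I lower past the short pin's top and feel.

```bash
python3 -m crank '[{"fingers":-1,"tx":0.08,"ty":0,"tz":0,"roll":0},{"fingers":-1,"tx":0.16,"ty":0,"tz":0,"roll":0},{"fingers":-1,"tx":0.24,"ty":0,"tz":0,"roll":0},{"fingers":-1,"tx":0.3,"ty":0,"tz":0,"roll":0},{"fingers":-1,"tx":0.36,"ty":0,"tz":0,"roll":0},{"fingers":-1,"tx":0.42,"ty":0,"tz":0,"roll":0},{"fingers":-1,"tx":0.47,"ty":0,"tz":0,"roll":0},{"fingers":-1,"tx":0.47,"ty":0,"tz":0,"roll":0}]'
python3 -c "
from h import *
s=observe(); print(s['contact_force'],s['torque'],s['tool_pos'])"
```

```text
time: 12.4
tool_pos: [0.5058, 0.0121, 0.064]
tool_rot: [-2.019, 1.571, 2.554]
contact_force: [0.1, 0.5, -0.3]
opening: 0.0552
[ 0.13990708  0.48330959 -0.34779887] [-0.03606224  0.06331406 -0.0268005 ] [0.50584017 0.01205953 0.06397876]
```

No contact, so both pins are in. On to seating.

```bash
python3 -m crank '[{"fingers":-1,"tx":0.1,"ty":0,"tz":0,"roll":0},{"fingers":-1,"tx":0.18,"ty":0,"tz":0,"roll":0},{"fingers":-1,"tx":0.25,"ty":0,"tz":0,"roll":0},{"fingers":-1,"tx":0.31,"ty":0,"tz":0,"roll":0},{"fingers":-1,"tx":0.36,"ty":0,"tz":0,"roll":0},{"fingers":-1,"tx":0.4,"ty":0,"tz":0,"roll":0},{"fingers":-1,"tx":0.43,"ty":0,"tz":0,"roll":0},{"fingers":-1,"tx":0.43,"ty":0,"tz":0,"roll":0}]'
python3 -c "
from h import *
s=observe(); print(s['contact_force'],s['torque'],s['tool_pos'])"
```

```text
time: 13.4
tool_pos: [0.5059, 0.012, 0.0471]
tool_rot: [1.875, 1.571, 0.164]
contact_force: [-0.8, 0.6, 2.1]
opening: 0.0554
[-0.78536762  0.6320641   2.112356  ] [-1.17883126e-01  2.20075703e-01  1.42144684e-04] [0.50591679 0.01203853 0.04707902]
```

Contact is just starting (2 N) at exactly the home height. I release and rise.

```bash
python3 -m crank '[{"fingers":1,"tx":0,"ty":0,"tz":0,"roll":0},{"fingers":1,"tx":0,"ty":0,"tz":0,"roll":0},{"fingers":1,"tx":0,"ty":0,"tz":0,"roll":0},{"fingers":1,"tx":0,"ty":0,"tz":0,"roll":0},{"fingers":1,"tx":-0.8,"ty":0,"tz":0,"roll":0},{"fingers":1,"tx":-2.2,"ty":0,"tz":0,"roll":0},{"fingers":1,"tx":-3.7,"ty":0,"tz":0.2,"roll":0},{"fingers":1,"tx":-5.07,"ty":0,"tz":0.5,"roll":0}]'
python3 - <<'E'
from h import *
im,d,k,dc,P=snap("wrist"); np.savez("w7.npz",im=im,d=d,k=k,dc=dc,P=P)
hsv=cv2.cvtColor(im,cv2.COLOR_RGB2HSV); H,S,V=[hsv[...,i].astype(int) for i in range(3)]
m=(abs(H-108)<12)&(S>120)&(V>60)
for z in(.028,.033): print(z,plate(m,k,dc,P,z))
c=big(m); x,y,w,h=cv2.boundingRect(c); g=d[y:y+h,x:x+w]
v,u=np.nonzero(m); n=cv2.undistortPoints(np.c_[u,v].astype(float).reshape(-1,1,2),k,dc).reshape(-1,2); X=np.c_[n,np.ones(len(n))]*d[v,u][:,None]; X=X@P[:3,:3].T+P[:3,3]
ok=d[v,u]>0; X=X[ok]; A=np.c_[X[:,:2]-X[:,:2].mean(0),np.ones(len(X))]; co=np.linalg.lstsq(A,X[:,2],rcond=None)[0]; print("plane",co, np.median(X[:,2]))
delta([.4995-.02,-.306,.25],.0886)
E
```

```text
time: 14.4
tool_pos: [0.5029, -0.0078, 0.2519]
tool_rot: [1.692, 1.57, -0.018]
contact_force: [1.4, -0.3, -0.4]
opening: 0.0918
0.028 (array([0.50461426, 0.01025745]), np.float64(1.4341130459559968), array([153.29301453,  57.38058472]))
0.033 (array([0.50471301, 0.01094276]), np.float64(1.4341134454301603), array([151.14897156,  56.57801437]))
plane [0.02737141 0.0212234  0.02778804] 0.02846235667031141
t= [ 0.5057 -0.0094  0.2592] tx,ty,tz [0.243 0.382 7.433] roll opts [np.float64(-10.308), np.float64(7.692)] q6 -0.03 F [ 2.9 -1.8  6.3] time 14.45
```

```bash
python3 -m crank '[{"fingers":1,"tx":0.2,"ty":0.1,"tz":1.2,"roll":1},{"fingers":1,"tx":0.2,"ty":0.2,"tz":2.5,"roll":2},{"fingers":1,"tx":0.2,"ty":0.3,"tz":3.8,"roll":3},{"fingers":1,"tx":0.2,"ty":0.38,"tz":5.1,"roll":4},{"fingers":1,"tx":0.2,"ty":0.38,"tz":6.3,"roll":5},{"fingers":1,"tx":0.2,"ty":0.38,"tz":7.4,"roll":6},{"fingers":1,"tx":0.2,"ty":0.38,"tz":7.4,"roll":7},{"fingers":1,"tx":0.2,"ty":0.38,"tz":7.4,"roll":7.69}]'
python3 -m crank '[{"fingers":1,"tx":0,"ty":0,"tz":0,"roll":0},{"fingers":1,"tx":0,"ty":0,"tz":0,"roll":0},{"fingers":1,"tx":0,"ty":0,"tz":0,"roll":0},{"fingers":1,"tx":0,"ty":0,"tz":0,"roll":0},{"fingers":1,"tx":0,"ty":0,"tz":0,"roll":0},{"fingers":1,"tx":0,"ty":0,"tz":0,"roll":0},{"fingers":1,"tx":0,"ty":0,"tz":0,"roll":0},{"fingers":1,"tx":0,"ty":0,"tz":0,"roll":0}]'
python3 - <<'E'
from h import *
im,d,k,dc,P=snap("wrist"); np.savez("w8.npz",im=im,d=d,k=k,dc=dc,P=P); save(im,"pics/w8.png")
uv=proj([[.4995,-.306,.008]],k,dc,P)[0]; print(uv, im[int(uv[1]),int(uv[0])])
E
```

```text
time: 15.45
tool_pos: [0.4765, -0.3037, 0.241]
tool_rot: [-1.016, 1.57, 2.208]
contact_force: [-0.5, 0.2, 0.4]
opening: 0.0916
time: 16.45
tool_pos: [0.4769, -0.303, 0.2417]
tool_rot: [-2.27, 1.571, 0.96]
contact_force: [0.6, -0.0, -0.4]
opening: 0.0918
[325.79720724 150.59886178] [253 254 252]
```

View pics/w8.png

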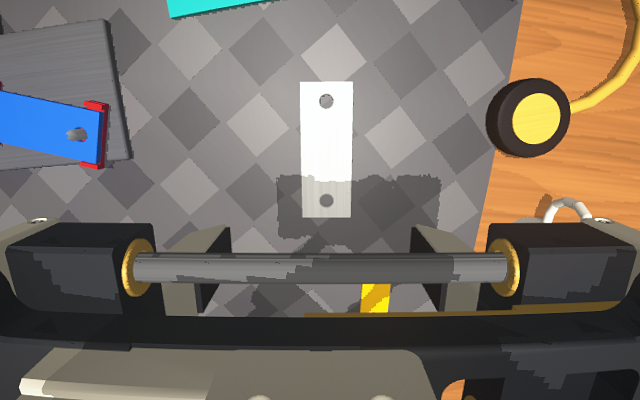

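The picture shows the brushed bare-metal plate with holes at (326,101) and (326,200). At left, the pad is on the carrier between the lips with the short pin at (77,133). Now I measure the plate.

Run:
```python
from h import *
z=np.load("w8.npz"); im,k,dc,P=[z[n] for n in("im","k","dc","P")]
g=cv2.cvtColor(im,cv2.COLOR_RGB2GRAY).astype(int); print(g[150,290:365:3],g[205,290:365:3])
m=np.zeros(g.shape,bool); b=np.s_[70:230,290:365]; t=np.where(np.arange(400)[:,None]<184,225,140); m[b]=(g>t)[b]
c,yaw,s=plate(m,k,dc,P,.008); print(c,yaw,s)
uv,ar,X=holes(m,k,dc,P,.008); v=X[0]-X[1]; print(uv.tolist(),ar,X,np.hypot(*v[:2]),np.arctan2(v[1],v[0]),X.mean(0))
delta([*X.mean(0)[:2],.027],yaw)
```

```text
[158 159 159 156 255 253 254 254 254 254 253 254 254 253 254 254 254 254
 254 254 255 157 159 158 157] [ 97  97  97 109 185 197 204 203 208 208 189 119 110 120 199 204 208 208
 208 205 192  96  96  95  90]
[ 0.51909607 -0.3043923 ] 0.092357794103189 [108.11422729  56.30276871]Traceback (most recent call last):
  File "<stdin>", line 6, in <module>
IndexError: index 1 is out of bounds for axis 0 with size 1
```

Run:
```python
from h import *
z=np.load("w8.npz"); im,k,dc,P=[z[n] for n in("im","k","dc","P")]
g=cv2.cvtColor(im,cv2.COLOR_RGB2GRAY).astype(int)
m=np.zeros(g.shape,bool); b=np.s_[70:230,290:365]; t=np.where(np.arange(400)[:,None]<172,225,165); m[b]=(g>t)[b]
c,yaw,s=plate(m,k,dc,P,.008); print(c,yaw,s)
uv,ar,X=holes(m,k,dc,P,.008); v=X[0]-X[1]; print(uv.tolist(),ar,X,np.hypot(*v[:2]),np.arctan2(v[1],v[0]),X.mean(0))
delta([*c,.027],yaw)
```

```text
[ 0.49839828 -0.30637756] 0.09357797961325764 [149.70222473  56.35457993]
[[325.9, 100.8], [326.0, 200.1]] [181 150] [[ 0.55260701 -0.30115313  0.008     ]
 [ 0.44305827 -0.31155475  0.008     ]] 0.11004144629948062 0.09466596404782095 [ 0.49783264 -0.30635394  0.008     ]
t= [ 0.4769 -0.303   0.2417] tx,ty,tz [ 5.367  0.132 -0.528] roll opts [np.float64(17.973), np.float64(-0.027)] q6 0.78 F [ 0.8 -0.3  0.6] time 16.5
```

149.7 × 56.4 mm with 110.0 mm hole spacing. I descend and grip.

```bash
python3 -m crank '[{"fingers":1,"tx":1.2,"ty":0.13,"tz":-0.52,"roll":-0.03},{"fingers":1,"tx":2.5,"ty":0.13,"tz":-0.52,"roll":-0.03},{"fingers":1,"tx":3.7,"ty":0.13,"tz":-0.52,"roll":-0.03},{"fingers":1,"tx":4.5,"ty":0.13,"tz":-0.52,"roll":-0.03},{"fingers":1,"tx":5,"ty":0.13,"tz":-0.52,"roll":-0.03},{"fingers":1,"tx":5.25,"ty":0.13,"tz":-0.52,"roll":-0.03},{"fingers":1,"tx":5.37,"ty":0.13,"tz":-0.52,"roll":-0.03},{"fingers":1,"tx":5.37,"ty":0.13,"tz":-0.52,"roll":-0.03}]'
python3 -m crank '[{"fingers":-1,"tx":0,"ty":0,"tz":0,"roll":0},{"fingers":-1,"tx":0,"ty":0,"tz":0,"roll":0},{"fingers":-1,"tx":0,"ty":0,"tz":0,"roll":0},{"fingers":-1,"tx":0,"ty":0,"tz":0,"roll":0},{"fingers":-1,"tx":0,"ty":0,"tz":0,"roll":0},{"fingers":-1,"tx":0,"ty":0,"tz":0,"roll":0},{"fingers":-1,"tx":0,"ty":0,"tz":0,"roll":0},{"fingers":-1,"tx":0,"ty":0,"tz":0,"roll":0}]' 50
python3 -c "
from h import *
delta([.5058,.0121,.14],-1.7096)"
```

```text
time: 17.5
tool_pos: [0.4983, -0.3065, 0.0273]
tool_rot: [2.482, 1.57, -0.566]
contact_force: [-0.2, 0.5, 0.0]
opening: 0.092
time: 18.5
tool_pos: [0.4982, -0.3065, 0.0271]
tool_rot: [2.349, 1.57, -0.699]
contact_force: [-0.7, -1.0, 1.7]
opening: 0.055
t= [ 0.4982 -0.3065  0.0271] tx,ty,tz [-2.826 -7.912 -0.937] roll opts [np.float64(-7.666), np.float64(10.334)] q6 0.794 F [-0.7 -1.   1.7] time 18.5
```

```bash
python3 -m crank '[{"fingers":-1,"tx":-1.2,"ty":0,"tz":0,"roll":0},{"fingers":-1,"tx":-2.4,"ty":-0.3,"tz":0,"roll":-1},{"fingers":-1,"tx":-2.83,"ty":-1.6,"tz":-0.2,"roll":-2},{"fingers":-1,"tx":-2.83,"ty":-3,"tz":-0.4,"roll":-3},{"fingers":-1,"tx":-2.83,"ty":-4.4,"tz":-0.6,"roll":-4},{"fingers":-1,"tx":-2.83,"ty":-5.8,"tz":-0.8,"roll":-5},{"fingers":-1,"tx":-2.83,"ty":-7,"tz":-0.94,"roll":-6},{"fingers":-1,"tx":-2.83,"ty":-7.91,"tz":-0.94,"roll":-7}]'
python3 -m crank '[{"fingers":-1,"tx":0,"ty":0,"tz":0,"roll":-0.666},{"fingers":-1,"tx":0,"ty":0,"tz":0,"roll":-0.666},{"fingers":-1,"tx":0,"ty":0,"tz":0,"roll":-0.666},{"fingers":-1,"tx":0,"ty":0,"tz":0,"roll":-0.666},{"fingers":-1,"tx":0,"ty":0,"tz":0,"roll":-0.666},{"fingers":-1,"tx":0,"ty":0,"tz":0,"roll":-0.666},{"fingers":-1,"tx":0,"ty":0,"tz":0,"roll":-0.666},{"fingers":-1,"tx":0,"ty":0,"tz":0,"roll":-0.666}]'
python3 - <<'E'
from h import *
delta([.5058,.0121,.13],-1.7096)
im,d,k,dc,P=snap("wrist"); np.savez("w9.npz",im=im,d=d,k=k,dc=dc,P=P)
z=toolT()[2,3]-.027; print("open",observe()["opening"])
print("hole rim should be",proj([[.5131,.0677,z+.008]],k,dc,P),"tip",proj([[.5131,.0677,.07]],k,dc,P),"scale mm/px",1000*(P[2,3]-z)/k[0,0])
save(cv2.resize(im[60:220,220:440],(800,582)),"pics/w9.png")
g=cv2.cvtColor(im,cv2.COLOR_RGB2GRAY).astype(int); print(g[100,230:420:6],g[135,290:350:3])
E
```

```text
time: 19.5
tool_pos: [0.5047, 0.0146, 0.1391]
tool_rot: [-1.662, 1.568, 2.802]
contact_force: [1.0, -0.5, -4.2]
opening: 0.0551
time: 20.5
tool_pos: [0.5058, 0.0122, 0.1401]
tool_rot: [2.538, 1.571, 0.828]
contact_force: [-0.3, 0.4, -5.7]
opening: 0.0553
t= [0.5058 0.0122 0.1401] tx,ty,tz [0.253 0.    0.002] roll opts [np.float64(-0.0), np.float64(18.0)] q6 0.011 F [-0.3  0.4 -5.7] time 20.5
open 0.05533453127672762
hole rim should be [[320.62699633 136.01714254]] tip [[320.59434401 129.51906815]] scale mm/px 0.4832667843331695
[111 110 113 113 115 241 240 241 241 241 242 241 241 242 242 241 241 242
 243 243 242 242 242 242 242 241 117 116 117 118 114 139] [243 244 244 243 202  98 107 107  98 108 109 106  97 100 105 102 156 243
 243 242]
```

View pics/w9.png

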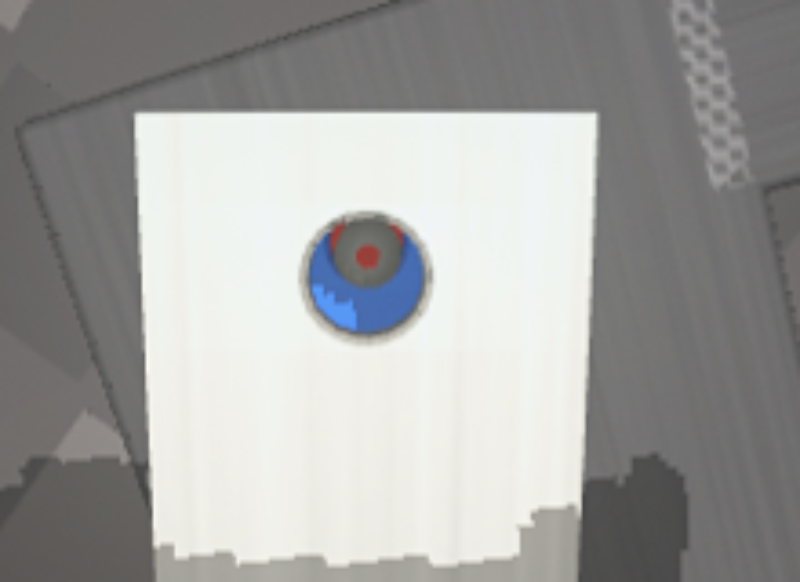

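The tall pin's tip shows at crop (368,257) inside the hole, whose rim centre is at crop (366,278), within 0.5 mm of where it should be. I lower over the tall pin.

```bash
python3 -m crank '[{"fingers":-1,"tx":0.3,"ty":0.01,"tz":0.01,"roll":0},{"fingers":-1,"tx":0.7,"ty":0.01,"tz":0.01,"roll":0},{"fingers":-1,"tx":1,"ty":0.01,"tz":0.01,"roll":0},{"fingers":-1,"tx":1.15,"ty":0.01,"tz":0.01,"roll":0},{"fingers":-1,"tx":1.3,"ty":0.01,"tz":0.01,"roll":0},{"fingers":-1,"tx":1.42,"ty":0.01,"tz":0.01,"roll":0},{"fingers":-1,"tx":1.5,"ty":0.01,"tz":0.01,"roll":0},{"fingers":-1,"tx":1.5,"ty":0.01,"tz":0.01,"roll":0}]'
python3 -c "
from h import *
s=observe(); print(s['contact_force'],s['torque'],s['tool_pos'])"
```

```text
time: 21.55
tool_pos: [0.5061, 0.0118, 0.08]
tool_rot: [-2.053, 1.571, 2.52]
contact_force: [0.2, 0.3, -5.3]
opening: 0.0552
[ 0.16891126  0.2573109  -5.27949159] [-0.07718667  0.05484519 -0.00152253] [0.50611938 0.01177237 0.08002857]
```

Only the plate's weight shows, so the tall pin is in. Next, past the short pin's taper.

```bash
python3 -m crank '[{"fingers":-1,"tx":0.08,"ty":0,"tz":0,"roll":0},{"fingers":-1,"tx":0.16,"ty":0,"tz":0,"roll":0},{"fingers":-1,"tx":0.23,"ty":0,"tz":0,"roll":0},{"fingers":-1,"tx":0.29,"ty":0,"tz":0,"roll":0},{"fingers":-1,"tx":0.34,"ty":0,"tz":0,"roll":0},{"fingers":-1,"tx":0.39,"ty":0,"tz":0,"roll":0},{"fingers":-1,"tx":0.42,"ty":0,"tz":0,"roll":0},{"fingers":-1,"tx":0.42,"ty":0,"tz":0,"roll":0}]'
python3 -c "
from h import *
s=observe(); print(s['contact_force'],s['torque'],s['tool_pos'])"
```

```text
time: 22.55
tool_pos: [0.5061, 0.0118, 0.0633]
tool_rot: [-2.521, 1.571, 2.053]
contact_force: [0.9, -0.1, -5.6]
opening: 0.0549
[ 0.90999997 -0.0751141  -5.56852185] [-0.05078421  0.11421373 -0.0008375 ] [0.50614823 0.01175296 0.06325145]
```

```bash
python3 -m crank '[{"fingers":-1,"tx":0.05,"ty":0,"tz":0,"roll":0},{"fingers":-1,"tx":0.09,"ty":0,"tz":0,"roll":0},{"fingers":-1,"tx":0.13,"ty":0,"tz":0,"roll":0},{"fingers":-1,"tx":0.16,"ty":0,"tz":0,"roll":0},{"fingers":-1,"tx":0.18,"ty":0,"tz":0,"roll":0},{"fingers":-1,"tx":0.2,"ty":0,"tz":0,"roll":0},{"fingers":-1,"tx":0.21,"ty":0,"tz":0,"roll":0},{"fingers":-1,"tx":0.21,"ty":0,"tz":0,"roll":0}]'
python3 -c "
from h import *
s=observe(); print(s['contact_force'],s['torque'],s['tool_pos'])"
```

```text
time: 23.55
tool_pos: [0.5062, 0.0118, 0.0551]
tool_rot: [2.279, 1.571, 0.57]
contact_force: [-0.5, -0.5, -2.3]
opening: 0.0549
[-0.47863162 -0.46537567 -2.32001814] [-0.06488122  0.17166118  0.02160902] [0.50616206 0.01176851 0.05505872]
```

The weight is transferring at the home height (0.0551). I release, rise clear, settle and check.

```bash
python3 -m crank '[{"fingers":1,"tx":0,"ty":0,"tz":0,"roll":0},{"fingers":1,"tx":0,"ty":0,"tz":0,"roll":0},{"fingers":1,"tx":0,"ty":0,"tz":0,"roll":0},{"fingers":1,"tx":0,"ty":0,"tz":0,"roll":0},{"fingers":1,"tx":-0.6,"ty":0,"tz":0,"roll":0},{"fingers":1,"tx":-2,"ty":0,"tz":0,"roll":0},{"fingers":1,"tx":-3.4,"ty":0,"tz":0.2,"roll":0},{"fingers":1,"tx":-4.8,"ty":0,"tz":0.5,"roll":0}]'
python3 -m crank '[{"fingers":1,"tx":0,"ty":0,"tz":0,"roll":0},{"fingers":1,"tx":0,"ty":0,"tz":0,"roll":0},{"fingers":1,"tx":0,"ty":0,"tz":0,"roll":0},{"fingers":1,"tx":0,"ty":0,"tz":0,"roll":0},{"fingers":1,"tx":0,"ty":0,"tz":0,"roll":0},{"fingers":1,"tx":0,"ty":0,"tz":0,"roll":0},{"fingers":1,"tx":0,"ty":0,"tz":0,"roll":0},{"fingers":1,"tx":0,"ty":0,"tz":0,"roll":0}]'
python3 - <<'E'
from h import *
im,d,k,dc,P=snap("wrist"); sc=read_camera("scene")[0]
g=cv2.cvtColor(im,cv2.COLOR_RGB2GRAY).astype(int)
w=np.array([[x,y,0.036] for x in [0] for y in [0]])
a=np.array([np.cos(-1.7096),np.sin(-1.7096)]); n=np.array([-a[1],a[0]]); c=np.array([.5131,.0677])+.055*a
for s in(-1.22,-.7,-.35,0,.35,.7,1.22):
  for t in(-.02,.02):
    q=c+a*s*.055+n*t; u,v=proj([[*q,.036]],k,dc,P)[0].round().astype(int)
    if d[v,u]>0:
      nn=cv2.undistortPoints(np.array([[[u,v]]],float),k,dc)[0,0]; X=P[:3,:3]@(np.r_[nn,1]*d[v,u])+P[:3,3]; print(s,t,"z",X[2].round(4),im[v,u])
L=im[40:230,260:430]; Z=lambda a,w,h:cv2.resize(a,(w,h),interpolation=cv2.INTER_CUBIC)
save(np.hstack([Z(L,400,447),Z(sc[165:235,290:353],400,447)]),"pics/f.png")
print(observe()["contact_force"],observe()["opening"])
E
```

```text
time: 24.55
tool_pos: [0.5031, -0.008, 0.2488]
tool_rot: [2.034, 1.571, 0.325]
contact_force: [1.9, -0.7, -0.2]
opening: 0.0916
time: 25.55
tool_pos: [0.5034, -0.0081, 0.2469]
tool_rot: [2.458, 1.571, 0.748]
contact_force: [0.2, -0.1, 0.2]
opening: 0.0919
-1.22 -0.02 z 0.0344 [253 254 254]
-1.22 0.02 z 0.035 [253 254 254]
-0.7 -0.02 z 0.0377 [253 254 253]
-0.7 0.02 z 0.0374 [253 254 254]
-0.35 -0.02 z 0.0365 [253 254 253]
-0.35 0.02 z 0.0371 [253 254 254]
0 -0.02 z 0.0359 [253 254 252]
0 0.02 z 0.0356 [253 254 253]
0.35 -0.02 z 0.036 [253 254 252]
0.35 0.02 z 0.0366 [253 254 252]
0.7 -0.02 z 0.0356 [214 211 202]
0.7 0.02 z 0.0361 [210 208 198]
1.22 -0.02 z 0.0358 [209 206 197]
1.22 0.02 z 0.0369 [200 198 189]
[0.81303316 0.18567649 0.46139832] 0.09186285392822725
```

View pics/f.png

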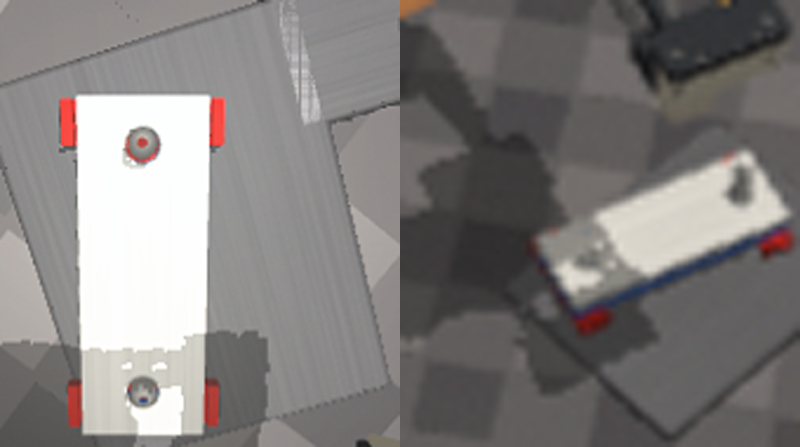

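The picture shows both pins through the plate, at (142,143) and (142,390). The steel lies flat on the blue pad between the red lips. Its top is at 36 mm all over (20+8+8), within depth noise.

```bash
python3 -c "
from cell import hand_in; print(hand_in())"
```

```text
the job is handed in; nothing more can be done
None
```

The carrier is loaded: the blue pad went over both pins until it was home on the carrier, then the steel ballast plate over the same pins onto the pad. Both parts are released, the gripper is well clear, and the job was handed in at about 26 s of the 69 s allowed.

**Finding the pins:** the wrist camera put the pins 110.6 mm apart (should be 110). The two views of the tall pin agreed within 0.3 mm.

**Seating:** each part met resistance at its home height with only about 2–3 N of contact, and nothing touched before that.

**Last checks:** both pins show through the steel plate, which lies between the lips. Its top measured 34–38 mm at 14 points, mostly 36 mm (36 expected).

**What disagreed:** I took one depth reading of the seated pad while the arm was still settling. It showed a small false tilt, so I ignored it; the final readings, taken at rest, show no consistent tilt. I also moved the wrong way once while looking for the short pin, which cost about a second.

I moved nothing else on the desk, but I did not take a separate final picture of those objects to confirm it.

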